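Set the bar's switch console for opening

TASK

Set the switch console on the cafe counter for opening: counting the five rockers from the left as you face the sloping panel, numbers 1, 3 and 4 must be on (upper half pressed in) and numbers 2 and 5 off (lower half pressed in), each clicked fully over whatever it shows now. Leave the cups, jug, carton and coffee tools around it standing where they are.

Things in the scene. Friction and masses are not known exactly. Their poses are not given: they have to be found in the camera images.
- console: Painted-steel switch console, fixed on the counter, 300 mm wide (y), 189 mm deep (x from -114 to +75 mm). It stands side-on to the robot: its sloping front (-x side) looks roughly to the robot's left and rises 35 degrees from level, from 40 mm high at x = -114 mm to 120 mm at x = 1 mm; then a flat top 120 mm high. Origin on the counter, x to its back, y to the left as one faces it, z up.
- rail_front (a point): Middle of the front bar of the console's steel gallery rail: 10 mm thick, along y, 284 mm long, 146 mm above the counter. It overhangs the upper part of the slope, 40 mm off the face and 58 mm up the slope from the rockers' middles, so the upper halves cannot be pressed from straight above, only with the tool leaning. Axes as console.
- switch_plate: Steel plate, 115 x 254 x 5 mm, on the sloping face, with a row of five equal white rockers in black bezels (tops at z = 7 mm). Origin on the console's face under the middle of the row; x up the slope, y to the left along the row, z square out of the face (35 degrees from vertical, leaning to the front). Rocker middles at x = 0, y = +92, +46, 0, -46, -92 mm (1 to 5).
- rocker1_mid (a point): Middle of rocker 1's face (leftmost as one faces the panel), fixed, 9.5 mm off the console's face; axes as switch_plate. The rocker, 67 mm (x) x 33 mm (y), pivots here about y. Face slightly dished: the pressed-in half lies parallel to the plate at this height, the other half rises to 7 mm more at its end (5 mm more 24 mm from the middle). It snaps over at about 5 N at the end; pressing the half already in does nothing.
- rocker1 (a joint): Angle of rocker 1 in rad: +0.115 = on (upper half fully in), -0.115 = off (lower half fully in); it never rests in between.
- rocker2_mid (a point): Middle of rocker 2's face (number 2 from the left as one faces the panel), fixed, 9.5 mm off the console's face; axes as switch_plate. The rocker, 67 mm (x) x 33 mm (y), pivots here about y. Face slightly dished: the pressed-in half lies parallel to the plate at this height, the other half rises to 7 mm more at its end (5 mm more 24 mm from the middle). It snaps over at about 5 N at the end; pressing the half already in does nothing.
- rocker2 (a joint): Angle of rocker 2 in rad: +0.115 = on (upper half fully in), -0.115 = off (lower half fully in); it never rests in between.
- rocker3_mid (a point): Middle of rocker 3's face (number 3 from the left as one faces the panel), fixed, 9.5 mm off the console's face; axes as switch_plate. The rocker, 67 mm (x) x 33 mm (y), pivots here about y. Face slightly dished: the pressed-in half lies parallel to the plate at this height, the other half rises to 7 mm more at its end (5 mm more 24 mm from the middle). It snaps over at about 5 N at the end; pressing the half already in does nothing.
- rocker3 (a joint): Angle of rocker 3 in rad: +0.115 = on (upper half fully in), -0.115 = off (lower half fully in); it never rests in between.
- rocker4_mid (a point): Middle of rocker 4's face (number 4 from the left as one faces the panel), fixed, 9.5 mm off the console's face; axes as switch_plate. The rocker, 67 mm (x) x 33 mm (y), pivots here about y. Face slightly dished: the pressed-in half lies parallel to the plate at this height, the other half rises to 7 mm more at its end (5 mm more 24 mm from the middle). It snaps over at about 5 N at the end; pressing the half already in does nothing.
- rocker4 (a joint): Angle of rocker 4 in rad: +0.115 = on (upper half fully in), -0.115 = off (lower half fully in); it never rests in between.
- rocker5_mid (a point): Middle of rocker 5's face (rightmost as one faces the panel), fixed, 9.5 mm off the console's face; axes as switch_plate. The rocker, 67 mm (x) x 33 mm (y), pivots here about y. Face slightly dished: the pressed-in half lies parallel to the plate at this height, the other half rises to 7 mm more at its end (5 mm more 24 mm from the middle). It snaps over at about 5 N at the end; pressing the half already in does nothing.
- rocker5 (a joint): Angle of rocker 5 in rad: +0.115 = on (upper half fully in), -0.115 = off (lower half fully in); it never rests in between.
- cup_a: Bystander: white espresso cup, 64 mm wide, 58 mm high, standing on the flat top of the console; origin under its centre.
- cup_b: Bystander: a second such cup, standing on the counter in front of the console; origin under its centre.
- milk_jug: Bystander: steel milk jug, 90 mm wide, 105 mm high, with a handle; stands behind the console; origin under its centre.
- tamper: Bystander: coffee tamper, steel foot 58 mm wide, dark wooden knob, 86 mm high; stands on the counter in front of the console; origin under its centre.
- portafilter: Bystander: bottomless portafilter lying on the counter in front of the console: steel basket ring 70 mm wide and 30 mm high, black handle out to 190 mm along its +y; origin under the middle of the ring.
- milk_carton: Bystander: milk carton 72 x 72 mm, 211 mm high with its gable; stands behind the console; origin under its centre.
- shot_glass: Bystander: small glass, 54 mm wide, 62 mm high; stands just beyond the console's left end; origin under its centre.

How it is judged (in metres and radians):
At the end, for the whole second after the job is handed in: Rockers 1, 3 and 4 on (joint above +0.085 rad) and rockers 2 and 5 off (joint below -0.085 rad); everything around them at rest (under 20 mm/s) (value of joint each of rocker1, rocker3, rocker4 above 0.085 rad and value of joint each of rocker2, rocker5 below -0.085 rad and linear speed of each of cup_a, cup_b, milk_jug, tamper, portafilter, milk_carton, shot_glass below 0.02 m/s); the robot touches nothing.
It fails at once if a bystander is pushed more than 40 mm from its place or tipped over (more than 0.5 rad) (distance of any of cup_a, cup_b, milk_jug, tamper, portafilter, milk_carton, shot_glass from where it was at the start of the episode above 0.04 m or angle between any of cup_a, cup_b, milk_jug, tamper, portafilter, milk_carton, shot_glass's own z axis and vertical above 0.5 rad).
It also fails if it takes over 45 s, if anything falls off the work surface, if the arm or the gripper's body presses on something with over 40 N, if the wrist force passes 120 N, or if a joint passes its speed limit or range.

ROBOT

A 6-joint arm with a two-finger parallel gripper is mounted at the origin on the work surface. World frame = base frame: x ahead of the robot, y to its left, z up, the work surface at z = 0. Lengths are in mm, angles in rad, forces in N, time in s.
With the tool pointing down it reaches from about 325 to 850 mm from the base axis. Payload 15.5 kg.
Tool frame: the origin (TCP) lies midway between the tips of the shut fingers; the grasp point (between the pads) lies hold_point_z behind it (hold_point_z is the distance from the TCP to the grasp point, in mm); z points along the fingers, y is the direction in which the jaws open and shut (so a half turn about z gives the same grasp; the last joint's range is limited). The gripper opens to 91 mm and grips with 3 to 60 N. Pads are 32 mm wide; open, the fingers measure 118 mm over their backs; the gripper's body (76 mm by 178 mm) begins 60 mm behind the grasp point.
Start: joints at [-0.096, 0.494, 1.345, -0, 1.302, -0.096], TCP at [625.001, 0.003, 213.915] pointing down, gripper open.
Joint ranges: [-2.91, 2.91], [-0.82, 2.16], [0.22, 2.67], [-1.22, 4.37], [0.12, 2.79], [-3.08, 3.08]. Speed limits (rad/s): [1.89, 1.89, 2.57, 3.01, 3.01, 3.01].

INTERFACE

Orientations are given as a unit quaternion [w, x, y, z].
In Python, from workcell import * gives the robot as it stands. The module is installed in compiled form; this text tells all that it offers.
- The arm moves only by the shell command python3 -m crank 'ROWS' [FORCE]. ROWS is JSON, a list of rows, each a list of 5 numbers: the shift along the tool's x, y, z normalised to -1 to 1, where 1 is 2 cm, then the turn about the tool's z normalised to -1 to 1, where 1 is 8 degrees, then the opening in per cent of the stroke, from 0 (shut) to 100 (fully open). In form: [[x, y, z, spin, gripper], ...]. A call has 1 to 20 rows; each row shifts and turns the commanded pose from where the row before left it, along the tool's axes as they then stand; what a row does not reach is not made up. A row lasts 1/8 s, in which the tool goes at most 62.5 mm and 10.7 degrees, less where a joint would pass 70% of its speed; a pose out of reach is approached as far as the arm can. A call with a number of a shift or a turn outside -1 to 1 is refused whole. A call with a gripper value outside its range is refused whole. The fingers move at their own pace and stop on an object; FORCE is the grip in N (left out, the last holds). Time passes only in rows, so rows that do not move let the fingers close. It gives the time, the measured TCP pose, the force and the opening at its end, in the units of the state.
- get_state(): the state, without advancing time (a new reading comes with each control period).
- grab_frame(name): name is "scene" or "side" or "wrist"; returns a dict with "frame" (420x560x3 uint8, blue, green, red), "mtx" (3x3 intrinsics, pixels), "R" (3x3) and "t" (3): a world point X has camera coordinates R X + t; the wrist camera has in their place "T_tool_cam" (4x4, takes a point from camera to tool coordinates, whose origin is the TCP and whose axes are the flange's). Camera axes: x right, y down, z forward; pixel columns grow to the right and rows downward; lengths in mm; the calibration is good to about 2 mm. The wrist camera is an equidistant fisheye: a pixel r from the principal point sees the ray r / f radians off the axis. A picture is of the moment at which its call begins: read the wrist's pose just before it. There is no depth.
- hand_in(): hands the job in, once; it reports no verdict.
The state is a dict: "time": time; "qpos": joint angles; "qvel": joint speeds; "tau": joint torques, N m; "tool_pos": TCP position; "tcp_rot": TCP orientation; "contact_force": force on the tool from outside, world axes, zero at the start; "ft_torque": the same for the moment, N m; "gripper_width": finger opening in mm.
Only numpy, scipy, OpenCV 4.12 (cv2) and the standard library are available. Lean on these libraries where they do the work, as an engineer would, in place of code of your own. Each camera call takes 0.05 s, during which the arm holds its last target. There are 200 camera calls.

## Working session

There is one attempt and no reset: what is moved stays moved. The work goes in short steps, Python scripts to look and compute and a shell command to move; the robot and the scene stay as the last step left them, time stands still between calls to the robot, and variables do not carry over. Pictures are saved under pics/ and viewed, about 8 in all and at most 12, crops included, and the job is handed in when it is done.

```bash
mkdir -p pics
python3 - <<'E'
from workcell import *
import cv2,pickle
s=get_state();print(s)
d={}
for n in("scene","side","wrist"):
    f=grab_frame(n);d[n]=f;cv2.imwrite(f"pics/{n}0.png",f["frame"])
    print(n,{k:v for k,v in f.items() if k!="frame"})
pickle.dump((s,d),open("f0.pkl","wb"))
E
```

```text
{'time': 0.0, 'qpos': array([-9.55508058e-02,  4.94224817e-01,  1.34614326e+00, -2.88724439e-05,
        1.30250293e+00, -9.55037632e-02]), 'qvel': array([-0.00071128, -0.00037626, -0.00014106,  0.00105797, -0.00049636,
       -0.00035507]), 'tau': array([-1.07322368e-03, -8.78814626e+01, -3.81857479e+01,  7.05250050e-02,
        5.33505273e-02, -1.50444166e-04]), 'tool_pos': array([ 6.24608382e+02, -8.82227264e-04,  2.13308274e+02]), 'tcp_rot': array([-4.84159896e-04,  7.07120556e-01,  7.07092717e-01, -4.17532864e-04]), 'contact_force': array([ 0.53397054,  1.42945227, -0.30129487]), 'ft_torque': array([-0.01805276, -0.02955917,  0.03680446]), 'gripper_width': 90.89315193719135}
scene {'mtx': array([[471.23052986,   0.        , 274.56224374],
       [  0.        , 471.23052986, 218.15189724],
       [  0.        ,   0.        ,   1.        ]]), 'R': array([[-0.53451292,  0.8451495 ,  0.00427292],
       [ 0.67185847,  0.42797174, -0.60452162],
       [-0.51273984, -0.32025382, -0.79657727]]), 't': array([ 429.36118874, -300.00342663, 1224.7679562 ])}
side {'mtx': array([[398.7314550
[... 167 characters left out ...]
903146,  0.02223098],
       [-0.3013795 ,  0.52973736, -0.79281065],
       [ 0.36007656, -0.70667377, -0.60906244]]), 't': array([459.26091479, 341.02418884, 536.8577679 ])}
wrist {'mtx': array([[325.1922621 ,   0.        , 279.50858198],
       [  0.        , 325.1922621 , 208.2164101 ],
       [  0.        ,   0.        ,   1.        ]]), 'T_tool_cam': array([[-2.20436209e-04, -9.58860969e-01, -2.83876017e-01,
         7.97235888e+01],
       [ 9.99999964e-01, -2.54224513e-04,  8.21829231e-05,
         3.21860885e-01],
       [-1.50970239e-04, -2.83875989e-01,  9.58860991e-01,
        -1.70184506e+02],
       [ 0.00000000e+00,  0.00000000e+00,  0.00000000e+00,
         1.00000000e+00]])}
```

View pics/scene0.png

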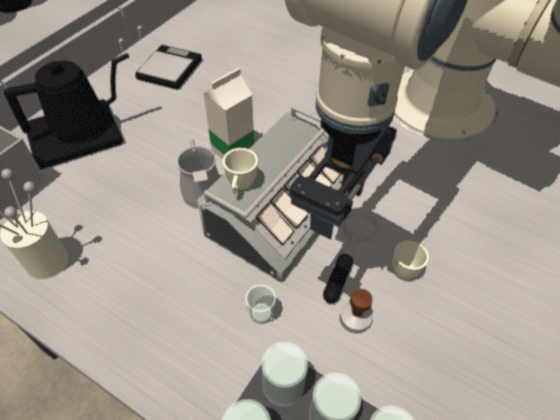

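View pics/side0.png

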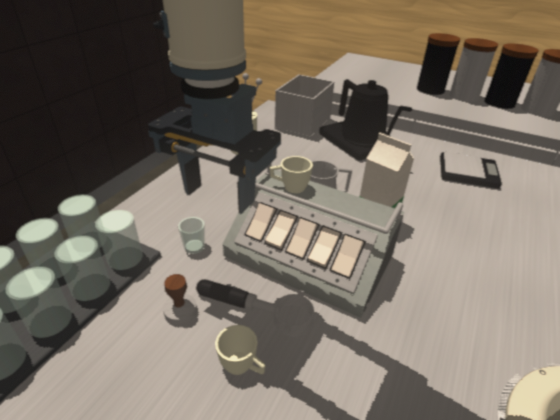

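Side view: rocker row from (260,222) to (347,255), with the gripper above the left end. I'll enlarge it to get the pose and the states.

Run:
```python
import cv2
f=cv2.imread("pics/side0.png")[170:310,215:410]
cv2.imwrite("pics/side0c.png",cv2.resize(f,None,fx=4,fy=4,interpolation=cv2.INTER_CUBIC))
```

```text
(no output)
```

View pics/side0c.png

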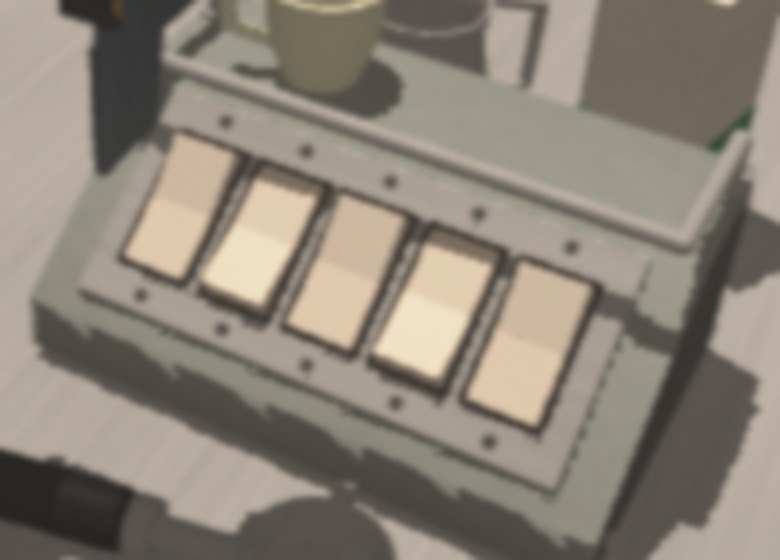

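View pics/wrist0.png

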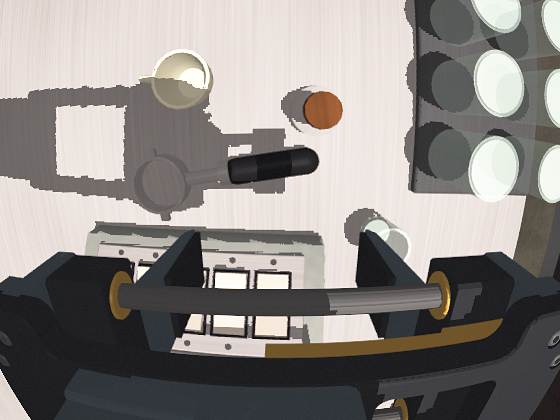

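```bash
cat > h.py <<'E'
import numpy as np,pickle
from scipy.spatial.transform import Rotation as Ro
from scipy.optimize import least_squares
c,s_=np.cos(np.radians(35)),np.sin(np.radians(35))
def plate(p): # switch_plate -> console
    x,y,z=p; return np.array([-56.5+x*c-z*s_, y, 80+x*s_+z*c])
def world(q,p): 
    return Ro.from_euler('z',q[2]).apply(p)+np.array([q[0],q[1],0])
def proj(f,X):
    p=f["mtx"]@(f["R"]@X+f["t"]); return p[:2]/p[2]
def projw(f,st,X):
    w=st["tcp_rot"]; R=Ro.from_quat([w[1],w[2],w[3],w[0]])
    pt=R.inv().apply(X-st["tool_pos"]); T=np.linalg.inv(f["T_tool_cam"]); p=T[:3,:3]@pt+T[:3,3]
    th=np.arctan2(np.hypot(p[0],p[1]),p[2]); u=p[:2]/np.hypot(p[0],p[1])*th*f["mtx"][0,0]
    return u+f["mtx"][:2,2]
E
python3 - <<'E'
from h import *
st,d=pickle.load(open("f0.pkl","rb"))
ob=[(plate((-57.5,127,5)),(78,292)),(plate((-57.5,-127,5)),(553,492)),(plate((57.5,-127,5)),(645,262)),
((-31.9,142,146),(168,55)),((-31.9,-142,146),(688,242)),((-114,150,40),(35,300)),((-114,-150,40),(605,550))]
P=[np.array(a,float) for a,_ in ob]; M=[np.array([215+(u+.5)/4-.5,170+(v+.5)/4-.5]) for _,(u,v) in ob]
r=lambda q:np.concatenate([proj(d["side"],world(q,p))-m for p,m in zip(P,M)])
o=least_squares(r,[550,-100,-1.57],x_scale=[10,10,.1],loss='soft_l1');print(o.x,np.round(o.fun.reshape(-1,2),1))
q=o.x
print("wrist r1,r2",[projw(d["wrist"],st,world(q,plate((0,y,9.5)))).round(1) for y in(92,46)],"meas 273,305 / 231,303")
for y in(92,46,0,-46,-92):
  for x,n in((33.5,'up'),(-33.5,'lo')):
    out=[((proj(d["side"],world(q,plate((x,y,z))))-[215,170]+.5)*4).round(0) for z in(9.5,16.5)]
    print(y,n,'in',out[0],'out',out[1])
print("mids",[world(q,plate((0,y,9.5))).round(1) for y in(92,46,0)])
np.save("q.npy",q)
# bystanders on scene/side : rough rays
def ray(f,u,v,z):
    dd=f["R"].T@np.linalg.inv(f["mtx"])@[u,v,1]; C=-f["R"].T@f["t"]; return (C+dd*(z-C[2])/dd[2]).round(0)
for n,f,u,v,z in(("cup_a","side",297,165,178),("cup_b","side",237,340,58),("tamp","side",176,284,86),("shot","side",192,226,62),("carton top","side",390,148,211),("jug","scene",197,160,105),("cupa","scene",240,158,178)): print(n,ray(d[f],u,v,z))
E
```

```text
[ 520.02913016 -172.42144548   -1.60684752] [[-0.1 -0.5]
 [ 2.   1.2]
 [ 3.2 -0.5]
 [-9.3 -1.1]
 [ 0.4  1.2]
 [-0.7 -0.2]
 [-0.9 -0.7]]
wrist r1,r2 [array([269.7, 303.1]), array([227.1, 301. ])] meas 273,305 / 231,303
92 up in [215. 149.] out [211. 143.]
92 lo in [156. 269.] out [151. 265.]
46 up in [296. 179.] out [292. 174.]
46 lo in [237. 303.] out [233. 299.]
0 up in [381. 210.] out [378. 206.]
0 lo in [323. 338.] out [320. 334.]
-46 up in [470. 243.] out [468. 239.]
-46 lo in [413. 375.] out [410. 371.]
-92 up in [564. 278.] out [563. 274.]
-92 lo in [507. 414.] out [505. 410.]
mids [array([ 614.2, -113.8,   87.8]), array([ 568.2, -112.2,   87.8]), array([ 522.3, -110.5,   87.8])]
cup_a [ 585. -206.  178.]
cup_b [524. 119.  58.]
tamp [657.  93.  86.]
shot [744. -60.  62.]
carton top [ 433. -305.  211.]
jug [ 576. -329.  105.]
cupa [ 582. -215.  178.]
```

The projections match rockers 1, 3 and 5 off and 2 and 4 on, so I need to press upper 1, upper 3 and lower 2. The tool stays vertical. The tip's rear edge reaches the upper halves just in front of the rail. I'll refit the pose with the rocker corners, leaving out the rail end hidden behind the finger, and compute targets.

```bash
python3 - <<'E'
from h import *
st,d=pickle.load(open("f0.pkl","rb"))
ob=[(plate((-57.5,127,5)),(78,292)),(plate((-57.5,-127,5)),(553,492)),((-31.9,-142,146),(688,242)),((-114,150,40),(35,300)),((-114,-150,40),(605,550)),
(plate((33.5,92,16.5)),(211,142)),(plate((-33.5,92,9.5)),(153,270)),(plate((33.5,-92,16.5)),(558,272)),(plate((-33.5,-92,9.5)),(504,415)),(plate((33.5,46,9.5)),(294,178)),(plate((-33.5,46,16.5)),(232,300))]
P=[np.array(a,float) for a,_ in ob]; M=[np.array([215+(u+.5)/4-.5,170+(v+.5)/4-.5]) for _,(u,v) in ob]
W=[((0,92,9.5),(273,305)),((0,46,9.5),(231,303))]
r=lambda q:np.concatenate([proj(d["side"],world(q,p))-m for p,m in zip(P,M)]+[projw(d["wrist"],st,world(q,plate(p)))-m for p,m in W])
o=least_squares(r,np.load("q.npy"),x_scale=[10,10,.1],loss='soft_l1');q=o.x;print(q,np.round(o.fun.reshape(-1,2),1))
np.save("q.npy",q)
for n,x,y in((1,25,92),(3,25,0),(2,-25,46)):
    for z in(14.7,9.5): print(n,z,"tcp",(world(q,plate((x,y,z)))+[0,16,0]).round(1))
print("rail front edge y",world(q,np.array([-36.9,92,146])).round(1),world(q,np.array([-36.9,0,146])).round(1))
E
python3 -m crank '[[0,0,0,0,0],[0,0,0,0,0],[-1,0,0,0,0],[-1,0,0,0,0],[-1,0,0,0,0],[-1,0,0,0,0],[-1,-0.5,0,0,0],[0,0,0,0,0]]' 20
```

```text
[ 521.53373871 -173.70001129   -1.60870436] [[-0.4 -1.2]
 [ 1.3  0.4]
 [-0.4  0.6]
 [-1.  -1. ]
 [-1.7 -1.5]
 [-0.6 -0.4]
 [ 0.3 -1. ]
 [ 0.4 -0.3]
 [-0.1 -1.2]
 [-0.1 -0.6]
 [-0.2 -1.1]
 [-1.8 -0.8]
 [-2.3 -0.9]]
1 14.7 tcp [ 615.2 -116.8  106.4]
1 9.5 tcp [ 615.  -119.7  102.1]
3 14.7 tcp [ 523.2 -113.3  106.4]
3 9.5 tcp [ 523.1 -116.3  102.1]
2 14.7 tcp [570.7 -74.1  77.7]
2 9.5 tcp [570.6 -77.1  73.4]
rail front edge y [ 614.9 -140.3  146. ] [ 522.9 -136.8  146. ]
time: 1.15
tool_pos: [614.0, -101.8, 213.9]
tcp_rot: [-0.0, 0.708, 0.706, -0.0]
contact_force: [-0.4, 0.9, 0.1]
gripper_width: 14.0
```

```bash
python3 -m crank '[[-0.7,0.05,0,0,0],[0,0,1,0,0],[0,0,1,0,0],[0,0,1,0,0],[0,0,1,0,0],[0,0,0.7,0,0],[0,0,0,0,0]]'
python3 - <<'E'
from workcell import *
import cv2
f=grab_frame("side")["frame"][100:310,150:430]
cv2.imwrite("pics/a1.png",cv2.resize(f,None,fx=2.8,fy=2.8,interpolation=cv2.INTER_CUBIC))
E
```

```text
time: 2.02
tool_pos: [615.6, -113.9, 119.1]
tcp_rot: [-0.001, 0.707, 0.707, -0.0]
contact_force: [-0.4, 0.6, 1.4]
gripper_width: 0.2
```

View pics/a1.png

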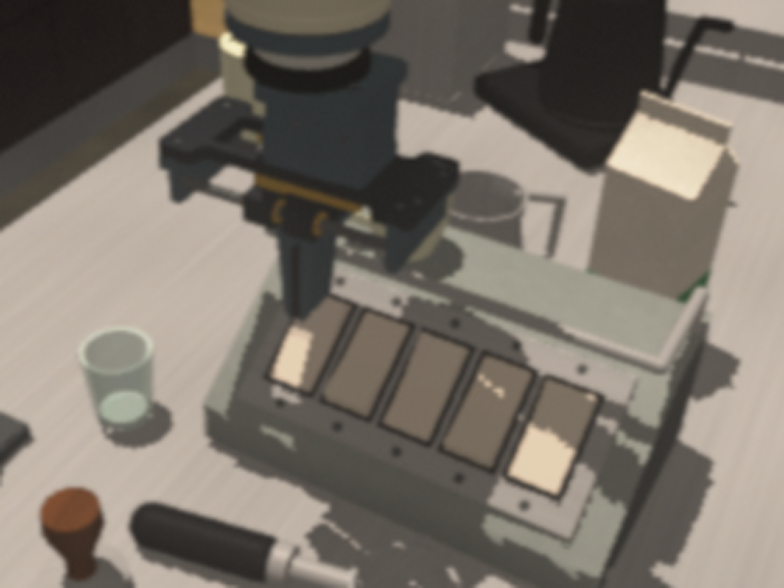

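The finger, tip near (300,312), is above rocker 1's upper half, in front of the rail and clear of the cup. Pressing now.

```bash
python3 -m crank '[[-0.1,0,0.3,0,0],[0,0,0.2,0,0],[0,0,0,0,0]]';python3 -m crank '[[0,0,0.15,0,0],[0,0,0.1,0,0],[0,0,0,0,0]]'
```

```text
time: 2.45
tool_pos: [615.9, -116.0, 109.7]
tcp_rot: [-0.0, 0.707, 0.707, -0.0]
contact_force: [1.0, 0.1, -0.6]
gripper_width: 0.6
time: 2.82
tool_pos: [616.3, -115.9, 105.2]
tcp_rot: [0.0, 0.707, 0.707, 0.0]
contact_force: [-0.3, 1.8, 6.0]
gripper_width: 0.5
```

Contact at z≈105, as predicted.

```bash
python3 -m crank '[[0,0,0.1,0,0],[0,0,0.1,0,0],[0,0,0,0,0]]';python3 -m crank '[[0,0,0.1,0,0],[0,0,0,0,0]]'
```

```text
time: 3.2
tool_pos: [615.8, -115.9, 100.6]
tcp_rot: [-0.0, 0.707, 0.707, -0.0]
contact_force: [-0.3, 0.1, 0.5]
gripper_width: -0.0
time: 3.45
tool_pos: [616.1, -116.1, 99.1]
tcp_rot: [0.0, 0.707, 0.707, 0.0]
contact_force: [-1.1, -0.4, 4.5]
gripper_width: 0.3
```

Snapped over. Next is rocker 3's upper half.

```bash
python3 -m crank '[[0,0,-1,0,0],[0,0,-0.5,0,0],[0.17,-1,0,0,0],[0,-1,0,0,0],[0,-1,0,0,0],[0,-1,0,0,0],[0,-0.65,0,0,0],[0,0,0.5,0,0],[0,0,0.5,0,0],[0,0,0,0,0]]';python3 -m crank '[[0,0,0.15,0,0],[0,0,0.1,0,0],[0,0,0,0,0]]'
```

```text
time: 4.7
tool_pos: [523.1, -112.5, 107.8]
tcp_rot: [-0.001, 0.707, 0.707, -0.0]
contact_force: [0.3, 0.7, -0.7]
gripper_width: 0.8
time: 5.08
tool_pos: [523.4, -112.7, 104.0]
tcp_rot: [0.0, 0.707, 0.707, 0.0]
contact_force: [1.0, 0.6, 2.6]
gripper_width: 0.5
```

```bash
python3 -m crank '[[0,0,0.1,0,0],[0,0,0.1,0,0],[0,0,0,0,0]]';python3 -m crank '[[0,0,0.1,0,0],[0,0,0,0,0]]'
```

```text
time: 5.45
tool_pos: [522.9, -112.6, 99.7]
tcp_rot: [-0.0, 0.707, 0.707, -0.0]
contact_force: [0.9, 0.6, 1.1]
gripper_width: 0.5
time: 5.7
tool_pos: [523.2, -112.8, 98.6]
tcp_rot: [0.0, 0.707, 0.707, 0.0]
contact_force: [-3.6, 1.1, 16.0]
gripper_width: 0.5
```

Snapped to its stop (16 N). Next is rocker 2's lower half.

```bash
python3 -m crank '[[0,0,-1,0,0],[0,0,-0.5,0,0],[0.9,1,0,0,0],[0.9,1,0,0,0],[0.1,0.4,0,0,0],[0,0,1,0,0],[0,0,1,0,0],[0,0,0.2,0,0],[0,0,0,0,0]]';python3 -m crank '[[0,0,0.15,0,0],[0,0,0.15,0,0],[0,0,0,0,0]]'
```

```text
time: 6.82
tool_pos: [570.8, -74.9, 84.1]
tcp_rot: [-0.0, 0.707, 0.707, -0.0]
contact_force: [0.7, -0.0, 0.0]
gripper_width: 0.4
time: 7.2
tool_pos: [571.3, -74.7, 78.2]
tcp_rot: [0.0, 0.707, 0.707, 0.0]
contact_force: [-0.5, -0.6, 4.6]
gripper_width: 0.4
```

```bash
python3 -m crank '[[0,0,0.15,0,0],[0,0,0.15,0,0],[0,0,0,0,0]]';python3 -m crank '[[0,0,0.1,0,0],[0,0,0,0,0]]'
```

```text
time: 7.58
tool_pos: [570.9, -74.5, 71.7]
tcp_rot: [-0.0, 0.707, 0.707, -0.0]
contact_force: [0.3, 0.5, 2.0]
gripper_width: 0.4
time: 7.82
tool_pos: [571.2, -74.7, 70.5]
tcp_rot: [0.0, 0.707, 0.707, 0.0]
contact_force: [-2.9, 0.5, 14.2]
gripper_width: 0.4
```

Snapped. Retreating to the start pose, where no shadow fell on the panel, to check.

```bash
python3 -m crank '[[0,0,-1,0,0],[0,0,-1,0,0],[0,0,-1,0,0],[0,0,-1,0,0],[0,0,-1,0,0],[0,0,-1,0,0],[0,0,-1,0,0],[1,1,0,0,0],[1,1,0,0,0],[1,0.7,0,0,0],[0.7,0,0,0,0],[0,0,0,0,0],[0,0,0,0,0]]'
python3 - <<'E'
from workcell import *
import cv2
f=grab_frame("side")["frame"]; cv2.imwrite("pics/side9.png",f); cv2.imwrite("pics/scene9.png",grab_frame("scene")["frame"])
cv2.imwrite("pics/side9c.png",cv2.resize(f[170:310,215:410],None,fx=4,fy=4,interpolation=cv2.INTER_CUBIC))
E
```

```text
time: 9.45
tool_pos: [624.5, -1.0, 210.0]
tcp_rot: [-0.0, 0.707, 0.707, -0.0]
contact_force: [-0.3, -0.6, 0.5]
gripper_width: 0.8
```

View pics/side9c.png

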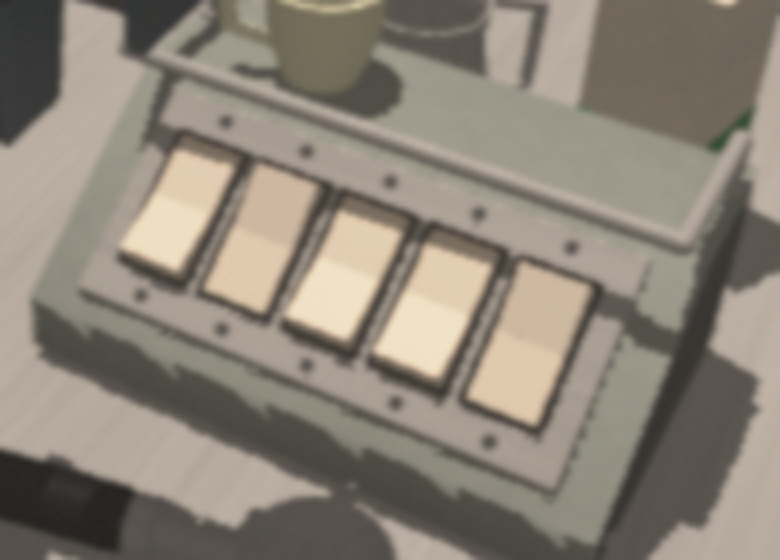

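View pics/scene9.png

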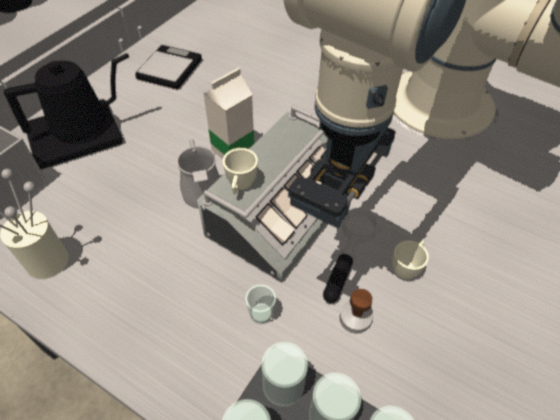

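Rockers 1 (182,206), 3 (350,272) and 4 (435,305) now look alike: a shaded, recessed upper end and a raised lower end. Rockers 2 (263,238) and 5 (530,342) show the opposite. The bystanders stand at the same pixels as before, e.g. cup_a (240,165) and shot glass (261,303). Handing in.

```bash
python3 -c "
from workcell import *
print(hand_in())"
```

```text
the job is handed in; nothing more can be done
None
```

The console is set as asked, with rockers 1, 3 and 4 on and 2 and 5 off, and the job is handed in. `hand_in()` reports no verdict, so this rests on my own checks.

- **What I did:** The first picture showed 2 and 4 on and 1, 3 and 5 off. I pressed the upper halves of 1 and 3 and the lower half of 2 with the shut fingertips, and left 4 and 5 alone.
- **Pressing the upper halves:** The moves cannot lean the tool, so I pressed them with the tool vertical. The fingertips' rear edge came down about 8 mm (calculated) in front of the rail.
- **Snap-over:** At each press the force rose at about the predicted contact height, then dropped as the rocker snapped over. It rose again at the stop, to 16 N or less. On rocker 1 this last rise was only 4.5 N, so the picture is the firmer evidence there.
- **Last checks:** The final side picture shows 1, 3 and 4 on and 2 and 5 off. By eye, the bystanders stand where they did in the first scene picture. The arm finished clear of everything at 9.5 s.
- **Disagreement:** The wrist and side cameras differed by about 2 px when I located the console. This was well within the margin for pressing.

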